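# Clamp a handle blank until the force tab pops out

### The arm

A 6-joint arm with a two-finger parallel gripper is mounted at the origin on the work surface. World frame = base frame: x ahead of the robot, y to its left, z up, the work surface at z = 0. Lengths are in mm, angles in rad, forces in N, time in s.
With the tool pointing down it reaches from about 275 to 1000 mm from the base axis. Payload 8.4 kg.
Tool frame: the origin (TCP) lies midway between the tips of the shut fingers; the grasp point (between the pads) lies 19 mm behind it; z points along the fingers, y is the line along which they close (so a half turn about z gives the same grasp; the last joint's range is limited). The gripper opens to 85 mm and grips with 20 to 120 N. Pads are 22 mm wide; open, the fingers measure 114 mm over their backs; the gripper's body (76 mm by 85 mm) begins 54 mm behind the grasp point. The pads swing forward as they close: fully open they stand 13 mm farther back than shut.
Start: joints at [1.104, 0.353, 1.633, -0, 1.155, -0.002], TCP at [280.152, 558.698, 231.281] pointing down, gripper open.
Joint ranges: [-2.63, 2.63], [-0.92, 2.1], [0.06, 2.66], [-1.3, 4.44], [0, 2.69], [-3.02, 3.02]. Speed limits (rad/s): [2.22, 2.22, 2.79, 3.14, 3.14, 3.14].

### API

Orientations are given as [roll, pitch, yaw] about the fixed x, y, z axes, in that order (R = Rz(yaw) Ry(pitch) Rx(roll)).
In Python, from rig import r gives the robot as it stands.
- The arm moves only by the shell command python3 -m inch 'ROWS' [OPENING] [FORCE]. ROWS is JSON, a list that holds one entry, the list of rows, each a list of 6 numbers: the shift along the tool's x, y, z scaled (see below), then the turn, a rotation vector about the tool's x, y, z scaled (see below). In form: [[[tx, ty, tz, wx, wy, wz], ...]]. A call has 1 to 8 rows; each row is the pose to reach, as a shift and turn from the pose commanded when the call began, along the tool's axes at that moment, turning the shorter way round; what a row does not reach only later rows make up. The controller multiplies each number of a shift by 20 cm and each number of a turn by pi rad. A row lasts 1/12 s, in which the tool goes at most 41.7 mm and 7.16 degrees, less where a joint would pass 70% of its speed; a pose out of reach is approached as far as the arm can. A call with a number of a shift or a turn outside -1 to 1 is refused whole. A call with a gripper value outside its range is refused whole. OPENING is the gripper's target within -1 to 1 (fully open at 1, half-way at 0, shut at -1), set as the call begins (- or left out, the last holds). The fingers move at their own pace and stop on an object; FORCE is the grip in N (left out, the last holds). Time passes only in rows, so rows that repeat a pose let the fingers close. It gives the time, the measured TCP pose, the force, the opening and the grip force at its end, in the units of the state.
- r.sense(): the state, without advancing time (a new reading comes with each control period).
- r.grab_frame(name): name is "side" or "top"; returns the picture (480x640x3 uint8, red, green, blue); there is no depth.
- r.camera_info(name): a dict with "K" (3x3 intrinsics, pixels), "rvec" (rotation vector, rad) and "tvec" (3), from world to camera coordinates, as OpenCV has them. Camera axes: x right, y down, z forward; pixel columns grow to the right and rows downward; lengths in mm; the calibration is good to about 2 mm. A picture is of the moment at which its call begins. camera_info takes no time and is no camera call.
- r.sign_off(): hands the job in; it is judged then, once.
The state is a dict: "clock": time; "qpos": joint angles; "qvel": joint speeds; "joint_efforts": joint torques, N m; "eef_pos": TCP position; "tcp_rot": TCP orientation; "contact_force": force on the tool from outside, world axes, zero at the start; "wrist_torque": the same for the moment, N m; "opening": opening from 0.0 (shut) to 1.0 (fully open); "grasp_force": force on a finger pad.
Only numpy, scipy, OpenCV 4.12 (cv2) and the standard library are available. Lean on these libraries where they do the work, as an engineer would, in place of code of your own. Each camera call takes 0.05 s, during which the arm holds its last target. There are 200 camera calls.

### The job

A wooden handle blank lies in the guide channel of the blue screw clamp, but not all the way in. Gently slide it along the channel until its inner end is fully home against the end stop, then wind the crank clockwise to clamp it down, stop as soon as the orange tab pops out of the side of the frame without tightening much further, and let go. Leave the hammer, screwdriver, oil bottle and jar alone.

Things in the scene. Friction and masses are not known exactly. Their poses are not given: they have to be found in the camera images.
- clamp: blue screw clamp fixed on the bench; origin on the vertical screw axis at bench height, x along the channel to the end stop, z up. Channel floor is an aluminium plate, x -138 to +28, top 24 mm up, between guide rails 48 mm apart and 38 mm tall, x -135 to +30. Spine at x +45 to +95 (60 wide) and overarm back to x -30 top out at 115 mm. The crank is on top, the pad below
- stop (a point): centre of the end stop's face that looks to the clamp's -x, 30 mm from the screw axis and 35 mm above the bench; x axis as the clamp's
- blank_outer (a point): centre of the outer end face of the blank, the end sticking out of the clamp towards its -x, where it can be pushed; x axis along the blank towards the end stop. The blank is a light wooden board 190 mm long, 45 mm wide and 22 mm thick, loose and flat on the channel floor (24 to 46 mm above the bench)
- blank_inner (a point): centre of the inner end face of the blank, which must meet the end stop; x axis along the blank towards the stop
- handle_mid (a point): middle of the red upright crank handle (46 mm tall, 26 mm across, from 138 to 184 mm above the bench; this point 164 mm above). It spins freely on its pin and goes round the screw axis at a radius of 45 mm, staying at the same height; the flat steel crank arm below it tops out at 136 mm
- crank (a joint): crank angle, rad; grows as it is wound clockwise seen from above, lowering the pad 12 mm a turn. At 0 the handle stands on the clamp's -x side and the pad is 16 mm above the blank. It starts anywhere from 0 to 4.5, stays where it is left, and needs about 2.5 N at the handle when free, about 4 N at full load
- plate (a joint): how far the sprung aluminium plate under the blank has been pressed down, m: 0 while the pad (black disc, 34 mm across) is clear of the blank. The tab pops at about 0.004; above 0.0054 is overtightened. From first touch to the pop takes about a third of a turn (2.1 rad), from the pop to overtightened about 0.65 rad more
- tab (a joint): the orange indicator tab (34 by 16 mm), m: 0 while held inside the spine, creeping up to 3 mm as the load builds, 0.022 when popped out; it jumps out at the set force, and stays out
- tab_face (a point): outer face of the orange tab, on the side of the spine facing the clamp's -y, 80 mm above the bench; it moves to the clamp's -y when the tab pops
- hammer: bystander: hammer lying on the bench, origin under its middle
- screwdriver: bystander: screwdriver lying on the bench, origin under its middle
- oil: bystander: yellow oil bottle, 48 mm across and 120 mm tall, origin at the centre of its foot
- jar: bystander: glass jar with steel lid, 66 mm across and 75 mm tall, origin at the centre of its foot
Things that resemble listed ones, but are neither listed nor needed, are in the scene too. Of the things that look like the part that bears blank_outer, the largest one is meant.

How it is judged (in metres and radians):
On the way, in this order (a step that is already met when the one before it is completed fails the run):
1. the blank's inner end is home against the end stop (within 2 mm) with the pad not yet on it (x of blank_inner in the frame of stop above -0.002 m and value of joint plate below 0.0005 m), for 0.2 s.
2. the orange tab has popped out (value of joint tab above 0.016 m), for 0.1 s.
At the end, for the whole second after the job is handed in: the tab is out (more than 16 mm), the sprung plate is still pressed down by 3.4 to 5.4 mm, the blank lies straight (within 0.06 rad) in the channel with its inner end within 2 mm of the end stop, the crank is at rest and let go (value of joint tab above 0.016 m and value of joint plate between 0.0034 and 0.0054 m and x of blank_inner in the frame of stop above -0.002 m and angle between the x axis of blank_inner and the x axis of stop, either way round below 0.06 rad and velocity of joint crank between -0.05 and 0.05 rad/s); the robot touches nothing.
It fails at once if the blank is overtightened (sprung plate pressed down more than 5.4 mm) (value of joint plate above 0.0054 m).
It fails at once if the blank is shoved hard (more than 80 N) (contact force between the fingers and blank above 80 N).
It fails at once if a bystander is moved by more than 20 mm (distance of any of hammer, screwdriver, oil, jar from where it was at the start of the episode above 0.02 m).
It also fails if it takes over 72 s, if anything falls off the work surface, if the arm or the gripper's body presses on something with over 40 N, if the wrist force passes 120 N, or if a joint passes its speed limit or range.

## Working session

There is one attempt and no reset: what is moved stays moved. The work goes in short steps, Python scripts to look and compute and a shell command to move; the robot and the scene stay as the last step left them, time stands still between calls to the robot, and variables do not carry over. Pictures are saved under pics/ and viewed, at most 10 in all, crops included, and the job is handed in when it is done.

```bash
mkdir -p pics; ls; python3 - <<'E'
from rig import r
import cv2
s=r.sense();print(s)
for n in("side","top"):
    print(n,r.camera_info(n)); cv2.imwrite(f"pics/{n}0.png",r.grab_frame(n)[:,:,::-1])
E
```

```text
pics
{'clock': 0.0, 'qpos': array([ 1.10360471e+00,  3.53672094e-01,  1.63414449e+00, -2.67292266e-05,
        1.15516722e+00, -2.40896535e-03]), 'qvel': array([-0.00037435, -0.00054094, -0.00057882,  0.00086153, -0.00056076,
       -0.00120062]), 'joint_efforts': array([ 2.06923673e-03, -6.05244827e+01, -3.42051923e+01,  1.81638256e-04,
        9.30861424e-03,  3.60997956e-05]), 'eef_pos': array([279.94244185, 558.27109316, 230.54228177]), 'tcp_rot': array([-3.14020145e+00,  2.10872231e-05,  2.67682083e+00]), 'contact_force': array([ 0.56016366, -0.34401987, -0.01285137]), 'wrist_torque': array([-0.02472581, -0.00549986,  0.03383099]), 'grasp_force': 0.0, 'opening': 1.0022868230095556}
side {'K': array([[462.47681337,   0.        , 315.45839974],
       [  0.        , 462.47681337, 247.0162433 ],
       [  0.        ,   0.        ,   1.        ]]), 'rvec': array([ 2.08600159, -0.87196061,  0.4358779 ]), 'tvec': array([-373.6290762 ,  383.51894964,  681.94118574])}
top {'K': array([[452.87297526,   0.        , 310.99092305],
       [  0.        , 452.87297526, 234.30406285],
       [  0.        ,   0.        ,   1.        ]]), 'rvec': array([ 2.09172405, -2.13082863,  0.23444885]), 'tvec': array([  91.14790067,  601.53914613, 1126.96538463])}
```

View pics/side0.png

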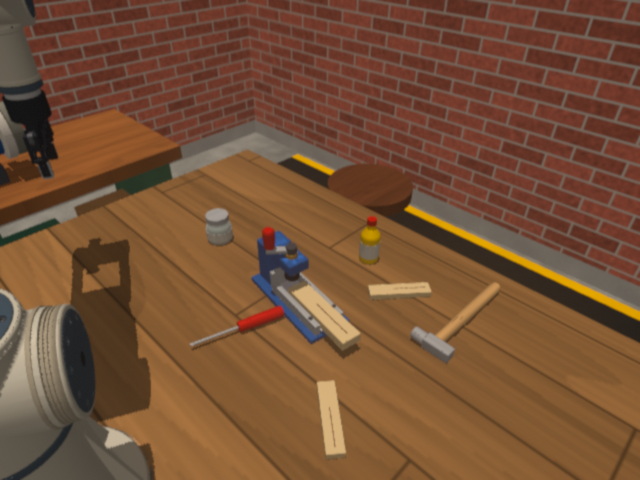

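View pics/top0.png

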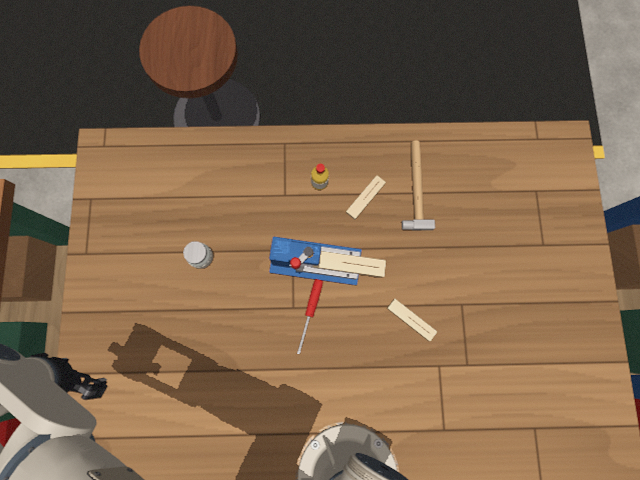

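The side view shows the clamp at (290,285), with the red handle at (268,238) and the blank's outer end near (350,343). In the top view the handle is at (296,263) and the blank's outer end at (385,267). Clamp +x points to the image left, roughly world +y. Next I measure the positions by colour.

```bash
cat > h.py <<'E'
import numpy as np, cv2
from rig import r
def P(n):
    c=r.camera_info(n);R=cv2.Rodrigues(np.array(c["rvec"]))[0];return c["K"],R,np.array(c["tvec"]).ravel()
def plane(n,uv,z):
    K,R,t=P(n);d=R.T@np.linalg.inv(K)@np.array([uv[0],uv[1],1.]);C=-R.T@t
    return C+d*(z-C[2])/d[2]
def tri(a,b):
    M=[];uv=[]
    for n in("side","top"):
        K,R,t=P(n);M.append(K@np.c_[R,t])
    X=cv2.triangulatePoints(M[0],M[1],np.array(a,float).reshape(2,1),np.array(b,float).reshape(2,1)).ravel();return X[:3]/X[3]
def mask(n,im,lo,hi,box):
    h=cv2.cvtColor(im,cv2.COLOR_RGB2HSV);m=cv2.inRange(h,np.array(lo),np.array(hi))
    k=np.zeros_like(m);x0,y0,x1,y1=box;k[y0:y1,x0:x1]=255;return m&k
def big(m):
    c,_=cv2.findContours(m,cv2.RETR_EXTERNAL,cv2.CHAIN_APPROX_NONE);return max(c,key=cv2.contourArea)
E
python3 - <<'E'
from h import *
im={n:r.grab_frame(n) for n in("side","top")}
red=((0,180,80),(6,255,255)); wood=((14,60,150),(28,160,255)); blue=((105,120,40),(125,255,255))
for n,hb,bb,cb in(("side",(255,220,280,252),(280,270,365,355),(240,220,350,345)),("top",(285,252,306,274),(310,240,395,285),(260,230,370,290))):
    c=big(mask(n,im[n],*red,hb));print(n,"handle",cv2.boundingRect(c),np.mean(c[:,0],0))
    c=big(mask(n,im[n],*wood,bb));print("blank",cv2.boundingRect(c),cv2.approxPolyDP(c,2,True)[:,0].tolist(), cv2.minAreaRect(c))
    c=big(mask(n,im[n],*blue,cb));print("blue",cv2.approxPolyDP(c,2,True)[:,0].tolist())
a=cv2.resize(im["side"][215:355,235:375],None,fx=4,fy=4,interpolation=cv2.INTER_CUBIC)
b=cv2.resize(im["top"][225:295,260:395],None,fx=5.5,fy=5.5,interpolation=cv2.INTER_CUBIC)
cv2.imwrite("pics/s1.png",a[:,:,::-1]);cv2.imwrite("pics/t1.png",b[:,:,::-1])
E
```

```text
side handle (262, 227, 12, 22) [268.15384615 237.51923077]
blank (292, 284, 69, 60) [[292, 291], [342, 343], [360, 333], [310, 285]] ((325.75, 312.25), (77.78174591064453, 20.506093978881836), 45.0)
blue [[253, 277], [277, 304], [280, 303], [284, 307], [286, 314], [311, 340], [316, 337], [270, 292], [269, 284], [260, 275]]
top handle (291, 258, 9, 11) [295.18518519 262.7037037 ]
blank (358, 250, 37, 35) [[362, 250], [362, 257], [385, 261], [385, 274], [383, 277], [380, 276], [382, 278], [359, 275], [358, 284], [394, 284], [394, 250]] ((376.0, 267.0), (34.0, 36.0), 90.0)
blue [[273, 237], [270, 272], [356, 283], [357, 279], [296, 272], [288, 263], [291, 257], [298, 256], [306, 246], [311, 246], [315, 252], [304, 262], [318, 263], [321, 245], [360, 249]]
```

View pics/s1.png

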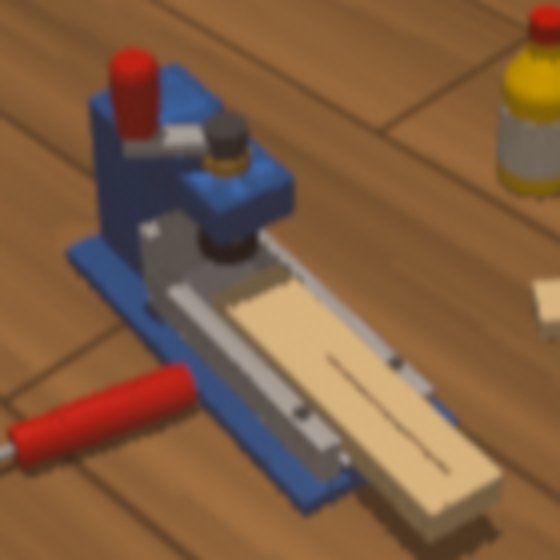

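View pics/t1.png

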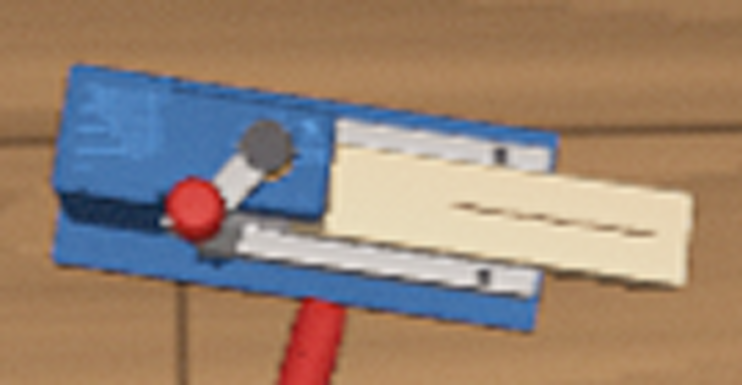

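The crops show:
- **Blank:** it lies between the rails with a gap of bare plate before the stop. Its top outer corners are at side (342.5,343.7) and (359.5,333), and top (384.5,277.4) and (386,260.1).
- **Screw:** the grey knob is at side (291.5,247.5) and top (308.5,251.4).
- **Handle:** its top is at side (268.2,230.5) and top (295.6,263).

```bash
python3 - <<'E'
from h import *
np.set_printoptions(precision=1,suppress=True)
A=tri((342.5,343.7),(384.5,277.4));B=tri((359.5,333),(386,260.1));print("outer corners",A,B,np.linalg.norm(A-B))
print("knob",tri((291.5,247),(308.5,251.4)))
H=tri((268.2,230.5),(295.6,263));print("htop",H,plane("top",(295.6,263),184),plane("side",(268.2,230.5),184))
a=plane("side",(292,291.3),46);b=plane("side",(307.5,284.5),46);print("inner corners",a,b)
for z in(46,):
  o=[plane("top",p,z) for p in((384.5,277.4),(386,260.1),(319.5,267.2),(320.9,251.9))];print(o)
  o=[plane("side",p,z) for p in((342.5,343.7),(359.5,333))];print(o)
# screw axis at knob at z 145 in both
for z in(140,150):print(z,plane("top",(308.5,251.4),z),plane("side",(291.5,247),z))
# rails tops z=38: rail outer(-x) ends; base outline
for p in((549,158),(536,285),(555,135),(533,330),(55,265),(75,65)):
  print(plane("top",(p[0]/5.5+260,p[1]/5.5+225),38 if p[0] in(549,536) else 5))
E
```

```text
outer corners [ 489.4 -111.4   48. ] [ 534.  -117.1   47.2] 45.032335903914806
knob [546.2  86.2 139.1]
htop [511.9 116.7 182.8] [509.4 118.2 184. ] [513.3 114.3 184. ]
inner corners [524.1  61.7  46. ] [562.6  53.6  46. ]
[array([ 488.1, -110.6,   46. ]), array([ 533.8, -117. ,   46. ]), array([518.2,  59.1,  46. ]), array([559. ,  54.5,  46. ])]
[array([ 492.3, -111.2,   46. ]), array([ 535.4, -116.7,   46. ])]
140 [544.1  87.6 140. ] [547.5  84.4 140. ]
150 [542.3  87.6 150. ] [538.8  74.7 150. ]
[553.5 -49.5  38. ]
[491.9 -40.6  38. ]
[570.8 -56.8   5. ]
[473.7 -41.9   5. ]
[510.1 192.7   5. ]
[610.8 182.7   5. ]
```

```bash
python3 -m inch '[[[-0.5,-0.5,0,0,0,-0.097],[-1,-1,0,0,0,-0.097],[-1,-1,0,0,0,-0.097],[-1,-1,0,0,0,-0.097],[-1,-1,0,0,0,-0.097],[-1,-1,0,0,0,-0.097],[-1,-1,0,0,0,-0.097],[-1,-1,0,0,0,-0.097]]]' -1 40; python3 -c "
from rig import r;print(r.sense())"
```

```text
clock: 0.87
eef_pos: [369.9, 285.4, 231.1]
tcp_rot: [-3.139, 0.0, 2.979]
contact_force: [-0.3, 0.3, -0.5]
opening: -0.001
grasp_force: 0.0
{'clock': 0.8667, 'qpos': array([ 6.55234956e-01,  1.05376911e-01,  1.95756320e+00, -1.90126301e-03,
        1.08019327e+00, -7.51728232e-01]), 'qvel': array([ 0.07083477,  0.02950992, -0.04727388,  0.0400136 , -0.01360571,
        0.10040732]), 'joint_efforts': array([ -1.86295878, -41.57857418, -32.85027266,  -0.2268509 ,
        -0.13220325,  -1.04413927]), 'eef_pos': array([369.89822886, 285.43292724, 231.12747502]), 'tcp_rot': array([-3.13932230e+00,  1.71383792e-04,  2.97865680e+00]), 'contact_force': array([-0.32196564,  0.34646602, -0.51652321]), 'wrist_torque': array([ 0.02207841,  0.04034812, -0.02230939]), 'grasp_force': 0.0, 'opening': -0.0013450448440404915}
```

```bash
python3 -m inch '[[[-0.5,-1,0,0,0,0],[-0.5,-1,0,0,0,0],[-0.5,-1,0,0,0,0],[-0.5,-1,0,0,0,0],[-0.5,-1,0,0,0,0],[-0.5,-1,0,0,0,0],[-0.5,-1,0,0,0,0]]]'
python3 -m inch '[[[-0.52,-1,0,0,0,0],[-0.52,-1,0,0,0,0],[-0.52,-1,0,0,0,0],[-0.52,-1,0,0,0,0],[-0.52,-1,0,0,0,0],[-0.52,-1,0,0,0,0],[-0.52,-1,0,0,0,0]]]'
python3 -m inch '[[[0,-0.11,0.2,0,0,0],[0,-0.11,0.4,0,0,0],[0,-0.11,0.6,0,0,0],[0,-0.11,0.75,0,0,0],[0,-0.11,0.75,0,0,0],[0,-0.11,0.75,0,0,0]]]'
```

```text
clock: 1.45
eef_pos: [437.1, 74.2, 231.4]
tcp_rot: [-3.141, 0.001, 2.978]
contact_force: [0.0, 0.1, -0.2]
opening: 0.003
grasp_force: 0.0
clock: 2.03
eef_pos: [508.4, -139.5, 231.1]
tcp_rot: [-3.141, 0.001, 2.979]
contact_force: [0.2, 0.4, -0.6]
opening: 0.001
grasp_force: 0.0
clock: 2.53
eef_pos: [502.5, -157.2, 80.4]
tcp_rot: [3.141, -0.004, 2.982]
contact_force: [0.5, -0.8, -0.7]
opening: 0.001
grasp_force: 0.0
```

```bash
python3 -m inch '[[[-0.01,0,0.12,0,0,0],[-0.01,0,0.24,0,0,0],[-0.01,0,0.24,0,0,0],[-0.01,0,0.24,0,0,0]]]'
python3 -m inch '[[[0,0.03,0,0,0,0],[0,0.06,0,0,0,0],[0,0.08,0,0,0,0],[0,0.1,0,0,0,0],[0,0.12,0,0,0,0],[0,0.14,0,0,0,0],[0,0.16,0,0,0,0],[0,0.18,0,0,0,0]]]'
python3 -m inch '[[[0,0.015,0,0,0,0],[0,0.03,0,0,0,0],[0,0.045,0,0,0,0],[0,0.06,0,0,0,0],[0,0.07,0,0,0,0],[0,0.07,0,0,0,0]]]'
python3 - <<'E'
from h import *
a=r.grab_frame("side")[215:355,235:375];a=cv2.resize(a,None,fx=4,fy=4,interpolation=cv2.INTER_CUBIC)
cv2.imwrite("pics/s2.png",a[:,:,::-1]);print(r.sense()["contact_force"])
E
```

```text
clock: 2.87
eef_pos: [506.1, -158.7, 34.8]
tcp_rot: [3.142, 0.001, 2.982]
contact_force: [0.5, 0.0, 0.5]
opening: 0.001
grasp_force: 0.0
clock: 3.53
eef_pos: [511.2, -123.4, 33.3]
tcp_rot: [-3.141, 0.0, 2.982]
contact_force: [-1.1, -1.8, 0.3]
opening: -0.002
grasp_force: 0.9
clock: 4.03
eef_pos: [513.4, -109.4, 33.2]
tcp_rot: [3.141, -0.0, 2.982]
contact_force: [0.6, 0.6, -0.1]
opening: -0.001
grasp_force: 0.0
[-1.08923701  0.07716891  0.35499908]
```

View pics/s2.png

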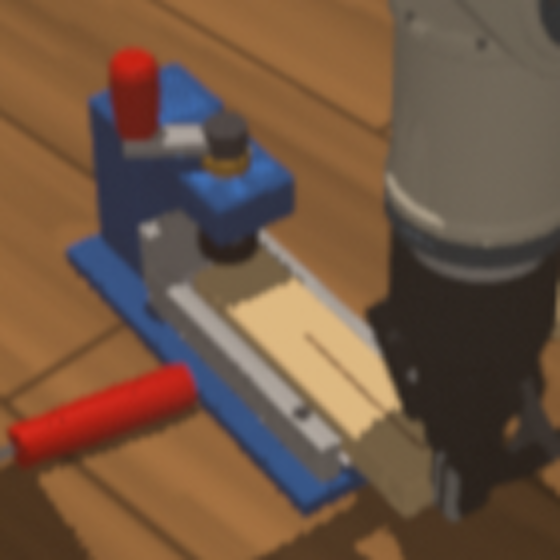

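The blank is sliding: its shaded inner end is now near (195,265) in the crop, with about 23 mm left to the stop. I continue in smaller steps and watch the force.

```bash
python3 -m inch '[[[0,0.01,0,0,0,0],[0,0.02,0,0,0,0],[0,0.03,0,0,0,0],[0,0.04,0,0,0,0],[0,0.05,0,0,0,0],[0,0.06,0,0,0,0],[0,0.07,0,0,0,0],[0,0.08,0,0,0,0]]]'
python3 -m inch '[[[0,0.005,0,0,0,0],[0,0.01,0,0,0,0],[0,0.01,0,0,0,0]]]'
python3 -m inch '[[[0,0.005,0,0,0,0],[0,0.01,0,0,0,0],[0,0.01,0,0,0,0]]]'
```

```text
clock: 4.75
eef_pos: [515.9, -93.8, 33.3]
tcp_rot: [3.142, -0.0, 2.982]
contact_force: [-1.3, -0.2, 0.4]
opening: -0.0
grasp_force: 0.4
clock: 5.0
eef_pos: [516.3, -91.8, 33.3]
tcp_rot: [3.142, 0.0, 2.982]
contact_force: [0.4, -0.9, -0.9]
opening: -0.003
grasp_force: 0.0
clock: 5.25
eef_pos: [516.6, -90.0, 33.3]
tcp_rot: [-3.142, 0.0, 2.982]
contact_force: [-0.7, -0.9, 0.9]
opening: 0.001
grasp_force: 0.2
```

```bash
for i in 1 2; do python3 -m inch '[[[0,0.005,0,0,0,0],[0,0.005,0,0,0,0],[0,0.005,0,0,0,0]]]' | grep -E "eef|contact"; done; python3 -m inch '[[[0,0.005,0,0,0,0],[0,0.005,0,0,0,0],[0,0.005,0,0,0,0]]]'| grep -E "eef|contact";
```

```text
eef_pos: [516.8, -89.1, 33.3]
contact_force: [1.0, -0.9, 0.8]
eef_pos: [516.9, -88.0, 33.3]
contact_force: [0.6, -0.1, -0.1]
eef_pos: [517.0, -87.1, 33.3]
contact_force: [-1.0, -0.5, 1.1]
```

```bash
python3 -m inch '[[[0,0.005,0,0,0,0],[0,0.005,0,0,0,0],[0,0.005,0,0,0,0]]]' | grep -E "eef|contact";  python3 -m inch '[[[0,0.005,0,0,0,0],[0,0.005,0,0,0,0],[0,0.005,0,0,0,0]]]'| grep -E "eef|contact";
```

```text
eef_pos: [517.2, -86.1, 33.3]
contact_force: [-0.3, 0.9, 0.5]
eef_pos: [517.3, -85.1, 33.3]
contact_force: [1.0, 0.2, 1.5]
```

```bash
python3 -m inch '[[[0,0.005,0,0,0,0],[0,0.005,0,0,0,0],[0,0.005,0,0,0,0]]]' | grep -E "eef|contact"
```

```text
eef_pos: [517.5, -84.1, 33.3]
contact_force: [0.3, -0.4, -1.0]
```

```bash
python3 -m inch '[[[0,0.005,0,0,0,0],[0,0.005,0,0,0,0],[0,0.005,0,0,0,0]]]' | grep -E "eef|contact";  python3 -m inch '[[[0,0.005,0,0,0,0],[0,0.005,0,0,0,0],[0,0.005,0,0,0,0]]]'| grep -E "eef|contact"
```

```text
eef_pos: [517.6, -83.8, 33.3]
contact_force: [-1.3, -7.9, -0.3]
eef_pos: [517.6, -83.6, 33.3]
contact_force: [-2.0, -12.2, 0.4]
```

```bash
python3 -m inch '[[[0,0.005,0,0,0,0],[0,0.005,0,0,0,0],[0,0.005,0,0,0,0]]]' | grep -E "eef|contact";  python3 -m inch '[[[0,0.005,0,0,0,0],[0,0.005,0,0,0,0],[0,0.005,0,0,0,0]]]'| grep -E "eef|contact"
python3 - <<'E'
from h import *
a=r.grab_frame("side")[215:355,235:375];a=cv2.resize(a,None,fx=4,fy=4,interpolation=cv2.INTER_CUBIC)
b=r.grab_frame("top")[225:295,260:395];b=cv2.resize(b,None,fx=4.15,fy=4,interpolation=cv2.INTER_CUBIC)
b=b[:280,:560]
cv2.imwrite("pics/s3.png",np.hstack([cv2.resize(a,(400,400)),np.vstack([cv2.resize(b,(400,200)),np.zeros((200,400,3),np.uint8)])])[:,:,::-1])
E
```

```text
eef_pos: [517.7, -83.4, 33.3]
contact_force: [-2.0, -18.6, 0.9]
eef_pos: [517.7, -83.2, 33.3]
contact_force: [-3.3, -23.8, 0.2]
```

View pics/s3.png

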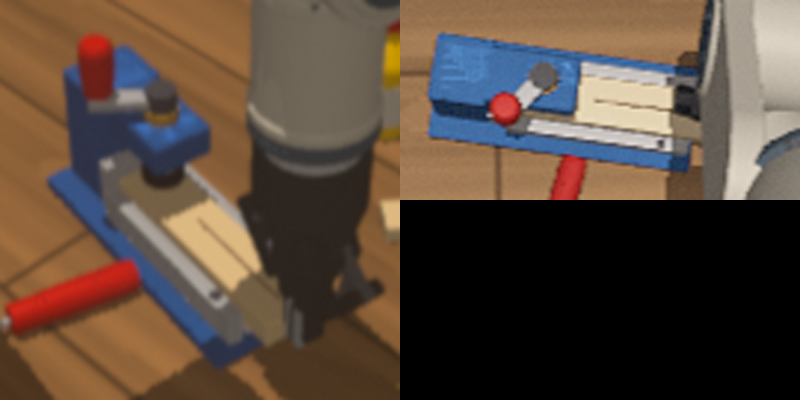

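The blank is home: the force rose to 24 N while the TCP stopped advancing at y ≈ -83.3, and the picture shows its inner end at the stop. I now back off, rise, and go over the handle.

```bash
python3 -m inch '[[[0,-0.05,0,0,0,0],[0,-0.15,0,0,0,0],[0,-0.15,0,0,0,0],[0,-0.15,-0.2,0,0,0],[0,-0.15,-0.4,0,0,0],[0,-0.15,-0.6,0,0,0],[0,-0.15,-0.8,0,0,0],[0,-0.15,-1,0,0,0]]]'
python3 -m inch '[[[0,0,-0.04,0,0,0],[0,0,-0.04,0,0,0]]]' 0.6 25
```

```text
clock: 8.52
eef_pos: [513.0, -109.1, 235.2]
tcp_rot: [3.141, -0.0, 2.981]
contact_force: [0.7, 0.1, -0.8]
opening: -0.003
grasp_force: 0.0
clock: 8.68
eef_pos: [515.3, -109.7, 244.7]
tcp_rot: [3.142, 0.007, 2.982]
contact_force: [0.6, 0.4, -0.2]
opening: 0.271
grasp_force: 0.0
```

```bash
python3 -m inch '[[[0.2,1,0,0,0,0],[0.2,1,0,0,0,0],[0.2,1,0,0,0,0],[0.2,1,0,0,0,0],[0.2,1,0,0,0,0],[0.2,1,0,0,0,0]]]'
python3 -m inch '[[[0,0.113,0,0,0,0],[0,0.113,0,0,0,0],[0,0.113,0,0,0,0],[0,0.113,0,0,0,0]]]'
python3 - <<'E'
from h import *
import math
s=r.sense();print(s["eef_pos"],s["tcp_rot"],s["qpos"])
d=np.array([511.6,116.5])-s["eef_pos"][:2];y=s["tcp_rot"][2];c,n=math.cos(y),math.sin(y)
print("units",(d@[c,n])/200,(d@[n,-c])/200)
for n in ("side","top"):cv2.imwrite(f"pics/{n}4.png",r.grab_frame(n)[215:365,200:400,::-1])
a=np.hstack([cv2.resize(cv2.imread(f"pics/{n}4.png"),(400,300)) for n in("side","top")]);cv2.imwrite("pics/c4.png",a)
E
```

```text
clock: 9.18
eef_pos: [504.2, 99.6, 239.1]
tcp_rot: [3.14, -0.003, 2.985]
contact_force: [0.2, 0.5, -0.2]
opening: 0.799
grasp_force: 0.0
clock: 9.52
eef_pos: [508.6, 115.8, 239.9]
tcp_rot: [-3.14, -0.002, 2.982]
contact_force: [0.4, 0.4, 0.0]
opening: 0.797
grasp_force: 0.0
[508.55087221 115.84427467 239.9013751 ] [-3.14049088e+00 -2.16748617e-03  2.98186144e+00] [ 2.21237766e-01  1.84399892e-01  1.84162079e+00 -2.41174032e-04
  1.11799373e+00 -1.18972277e+00]
units -0.014530088178196598 0.005661752191372691
```

View pics/c4.png

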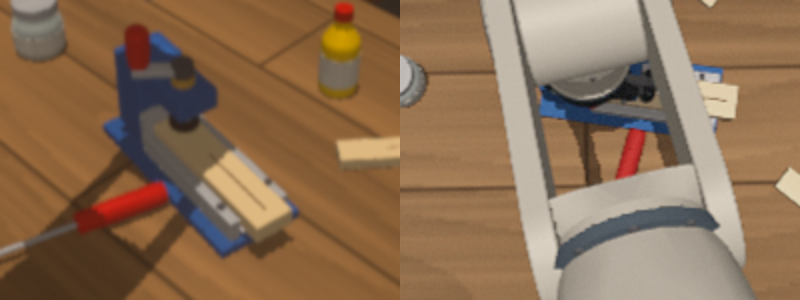

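The crop shows the handle and clamp unobstructed, the blank fully in, and the arm overhead. I descend over the handle and grip.

```bash
python3 -m inch '[[[-0.015,0.005,0.1,0,0,0],[-0.015,0.005,0.2,0,0,0],[-0.015,0.005,0.3,0,0,0],[-0.015,0.005,0.4,0,0,0],[-0.015,0.005,0.465,0,0,0],[-0.015,0.005,0.465,0,0,0],[-0.015,0.005,0.465,0,0,0]]]'
python3 -m inch '[[[0,0,0,0,0,0],[0,0,0,0,0,0],[0,0,0,0,0,0],[0,0,0,0,0,0],[0,0,0,0,0,0],[0,0,0,0,0,0],[0,0,0,0,0,0],[0,0,0,0,0,0]]]' -1 25
```

```text
clock: 10.2
eef_pos: [512.0, 116.0, 147.9]
tcp_rot: [-3.141, -0.002, 2.98]
contact_force: [-0.5, 0.0, 0.4]
opening: 0.797
grasp_force: 0.0
clock: 10.87
eef_pos: [512.9, 117.1, 149.4]
tcp_rot: [3.141, 0.001, 2.982]
contact_force: [-1.7, 1.1, 5.6]
opening: 0.289
grasp_force: 24.5
```

```bash
python3 - <<'E'
import numpy as np
for k in range(7):
    a0=.581+k*np.pi/3
    a=a0+np.arange(1,9)*np.pi/24
    print(k,round(a0+np.pi/2,2),str([[[round(.225*(np.cos(x)-np.cos(a0)),3),round(.225*(np.sin(x)-np.sin(a0)),3),0,0,0,0] for x in a]]).replace(" ",""))
E
```

```text
0 2.15 [[[np.float64(-0.018),np.float64(0.023),0,0,0,0],[np.float64(-0.038),np.float64(0.044),0,0,0,0],[np.float64(-0.062),np.float64(0.063),0,0,0,0],[np.float64(-0.087),np.float64(0.077),0,0,0,0],[np.float64(-0.114),np.float64(0.089),0,0,0,0],[np.float64(-0.142),np.float64(0.097),0,0,0,0],[np.float64(-0.172),np.float64(0.101),0,0,0,0],[np.float64(-0.201),np.float64(0.101),0,0,0,0]]]
1 3.2 [[[np.float64(-0.029),np.float64(-0.004),0,0,0,0],[np.float64(-0.058),np.float64(-0.011),0,0,0,0],[np.float64(-0.085),np.float64(-0.022),0,0,0,0],[np.float64(-0.111),np.float64(-0.037),0,0,0,0],[np.float64(-0.134),np.float64(-0.054),0,0,0,0],[np.float64(-0.155),np.float64(-0.075),0,0,0,0],[np.float64(-0.173),np.float64(-0.098),0,0,0,0],[np.float64(-0.188),np.float64(-0.123),0,0,0,0]]]
2 4.25 [[[np.float64(-0.011),np.float64(-0.027),0,0,0,0],[np.float64(-0.019),np.float64(-0.055),0,0,0,0],[np.float64(-0.023),np.float64(-0.085),0,0,0,0],[np.float64(-0.024),np.float64(-0.114),0,0,0,0],[np.float64(-0.02),np.float64(-0.143),0,0,0,0],[np.float64(-0.013),np.float64(-0.172),0,0,0,0],[np.float64(-0.002),np.
[... 905 characters left out ...]
4(0.019),np.float64(0.055),0,0,0,0],[np.float64(0.023),np.float64(0.085),0,0,0,0],[np.float64(0.024),np.float64(0.114),0,0,0,0],[np.float64(0.02),np.float64(0.143),0,0,0,0],[np.float64(0.013),np.float64(0.172),0,0,0,0],[np.float64(0.002),np.float64(0.199),0,0,0,0],[np.float64(-0.013),np.float64(0.225),0,0,0,0]]]
6 8.43 [[[np.float64(-0.018),np.float64(0.023),0,0,0,0],[np.float64(-0.038),np.float64(0.044),0,0,0,0],[np.float64(-0.062),np.float64(0.063),0,0,0,0],[np.float64(-0.087),np.float64(0.077),0,0,0,0],[np.float64(-0.114),np.float64(0.089),0,0,0,0],[np.float64(-0.142),np.float64(0.097),0,0,0,0],[np.float64(-0.172),np.float64(0.101),0,0,0,0],[np.float64(-0.201),np.float64(0.101),0,0,0,0]]]
```

```bash
python3 -m inch '[[[-0.018,0.023,-0.01,0,0,0],[-0.038,0.044,-0.01,0,0,0],[-0.062,0.063,-0.01,0,0,0],[-0.087,0.077,-0.01,0,0,0],[-0.114,0.089,-0.01,0,0,0],[-0.142,0.097,-0.01,0,0,0],[-0.172,0.101,-0.01,0,0,0],[-0.201,0.101,-0.01,0,0,0]]]'
```

```text
clock: 11.53
eef_pos: [555.7, 131.0, 149.8]
tcp_rot: [3.141, -0.001, 2.981]
contact_force: [-1.6, 3.8, -14.4]
opening: 0.29
grasp_force: 27.0
```

```bash
python3 -m inch '[[[-0.029,-0.004,0.007,0,0,0],[-0.058,-0.011,0.007,0,0,0],[-0.085,-0.022,0.007,0,0,0],[-0.111,-0.037,0.007,0,0,0],[-0.134,-0.054,0.007,0,0,0],[-0.155,-0.075,0.007,0,0,0],[-0.173,-0.098,0.007,0,0,0],[-0.188,-0.123,0.007,0,0,0]]]'
```

```text
clock: 12.2
eef_pos: [589.6, 99.6, 149.5]
tcp_rot: [3.141, 0.002, 2.981]
contact_force: [0.1, 3.4, 0.1]
opening: 0.293
grasp_force: 28.4
```

```bash
python3 -m inch '[[[-0.011,-0.027,0,0,0,0],[-0.019,-0.055,0,0,0,0],[-0.023,-0.085,0,0,0,0],[-0.024,-0.114,0,0,0,0],[-0.02,-0.143,0,0,0,0],[-0.013,-0.172,0,0,0,0],[-0.002,-0.199,0,0,0,0],[0.013,-0.225,0,0,0,0]]]'
```

```text
clock: 12.87
eef_pos: [578.8, 55.6, 149.4]
tcp_rot: [3.141, 0.001, 2.981]
contact_force: [-0.2, 5.3, 5.4]
opening: 0.291
grasp_force: 29.0
```

Forces are small, so I continue.

```bash
python3 -m inch '[[[0.018,-0.023,0,0,0,0],[0.038,-0.044,0,0,0,0],[0.062,-0.063,0,0,0,0],[0.087,-0.077,0,0,0,0],[0.114,-0.089,0,0,0,0],[0.142,-0.097,0,0,0,0],[0.172,-0.101,0,0,0,0],[0.201,-0.101,0,0,0,0]]]'
```

```text
clock: 13.53
eef_pos: [536.5, 42.9, 149.5]
tcp_rot: [3.14, 0.002, 2.981]
contact_force: [4.6, 7.6, 2.2]
opening: 0.292
grasp_force: 28.6
```

```bash
python3 -m inch '[[[0.029,0.004,0,0,0,0],[0.058,0.011,0,0,0,0],[0.085,0.022,0,0,0,0],[0.111,0.037,0,0,0,0],[0.134,0.054,0,0,0,0],[0.155,0.075,0,0,0,0],[0.173,0.098,0,0,0,0],[0.188,0.123,0,0,0,0]]]'
```

```text
clock: 14.2
eef_pos: [503.8, 72.3, 149.5]
tcp_rot: [-3.141, 0.003, 2.982]
contact_force: [5.8, -0.7, 1.0]
opening: 0.292
grasp_force: 28.6
```

```bash
python3 -m inch '[[[0.011,0.027,0,0,0,0],[0.019,0.055,0,0,0,0],[0.023,0.085,0,0,0,0],[0.024,0.114,0,0,0,0],[0.02,0.143,0,0,0,0],[0.013,0.172,0,0,0,0],[0.002,0.199,0,0,0,0],[-0.013,0.225,0,0,0,0]]]'
python3 - <<'E'
from h import *
a=r.grab_frame("side")[215:355,235:375]
cv2.imwrite("pics/s5.png",cv2.resize(a,None,fx=4,fy=4,interpolation=cv2.INTER_CUBIC)[:,:,::-1])
def org():
    for n in("side","top"):
        m=mask(n,r.grab_frame(n),(7,190,120),(17,255,255),(235,215,375,355));print(n,cv2.countNonZero(m),cv2.boundingRect(m))
org()
E
```

```text
clock: 14.87
eef_pos: [512.3, 116.7, 149.3]
tcp_rot: [-3.141, -0.0, 2.982]
contact_force: [-0.4, -4.2, 9.8]
opening: 0.293
grasp_force: 29.4
side 8 (271, 216, 104, 93)
top 0 (0, 0, 0, 0)
```

View pics/s5.png

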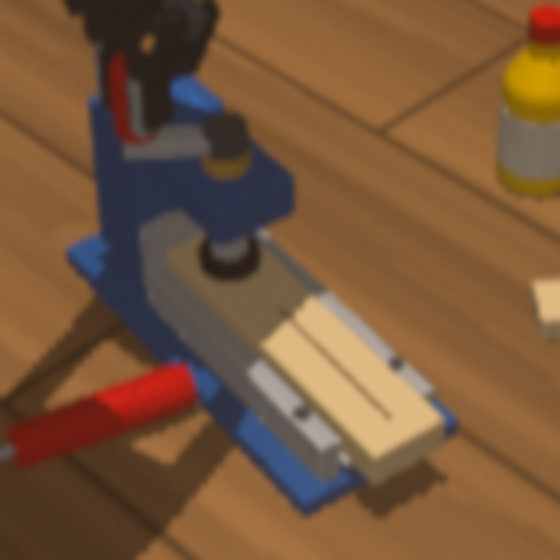

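The blank is home, with the pad now down almost on it at crank ≈ 8.42. The tab is on the far side of the spine, so I check whether the cameras can see that spot, then keep winding.

```bash
python3 -m inch '[[[-0.018,0.023,0,0,0,0],[-0.038,0.044,0,0,0,0],[-0.062,0.063,0,0,0,0],[-0.087,0.077,0,0,0,0],[-0.114,0.089,0,0,0,0],[-0.142,0.097,0,0,0,0],[-0.172,0.101,0,0,0,0],[-0.201,0.101,0,0,0,0]]]'
python3 - <<'E'
from h import *
import math
C=np.array([546.2,86.4]);ux=np.array([.16,.987]);uy=np.array([-.987,.16])
for n in("side","top"):
    K,R,t=P(n);print(n,"cam",-R.T@t)
    for y in(-30,-52):
        p=C+70*ux+y*uy;print(p,cv2.projectPoints(np.array([[*p,80.]]),R,t,K,None)[0].ravel())
t=r.grab_frame("top")[195:315,230:390]
cv2.imwrite("pics/t6.png",cv2.resize(t,None,fx=4,fy=4,interpolation=cv2.INTER_CUBIC)[:,:,::-1])
a0=.569+np.pi/3
for w,N in((.75,8),(.15,3)):
    a=a0+np.arange(1,N+1)*w/N
    print(a0+7.854,[(round(float(.225*(np.cos(x)-np.cos(a0))),3),round(float(.225*(np.sin(x)-np.sin(a0))),3)) for x in a]);a0+=w
E
```

```text
clock: 15.68
eef_pos: [554.7, 131.3, 149.3]
tcp_rot: [3.141, -0.002, 2.981]
contact_force: [-2.2, 4.1, 10.1]
opening: 0.29
grasp_force: 29.4
side cam [  40.15272521 -480.0532091   720.87858008]
[587.01 150.69] [284.95664655 247.94665488]
[608.724 147.17 ] [292.98756233 244.51031653]
top cam [ 349.83597329   90.53538928 1228.66854658]
[587.01 150.69] [283.83155656 239.59136599]
[608.724 147.17 ] [285.13388045 231.38366216]
9.470197551196598 [(-0.021, -0.002), (-0.042, -0.006), (-0.062, -0.012), (-0.082, -0.019), (-0.1, -0.029), (-0.118, -0.04), (-0.135, -0.053), (-0.15, -0.067)]
10.220197551196598 [(-0.008, -0.008), (-0.015, -0.017), (-0.022, -0.026)]
```

View pics/t6.png

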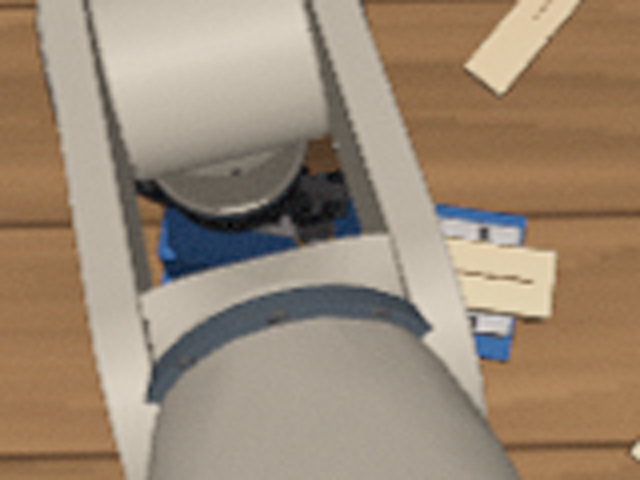

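The wrist hides the tab spot at crop (220,160). I wind on by angle in small steps and check the side image around (293,244) for orange.

```bash
cat > org.py <<'E'
from h import *
im=r.grab_frame("side");h=cv2.cvtColor(im,cv2.COLOR_RGB2HSV)
m=mask("side",im,(5,150,60),(20,255,255),(276,225,312,262));print("orange",cv2.countNonZero(m),cv2.boundingRect(m))
e=r.sense()["eef_pos"][:2]-[546.2,86.4];print("crank",np.arctan2(e@[.159,.987],e@[-.987,.159])+7.854,"r",np.hypot(*e))
E
python3 org.py; python3 -m inch '[[[-0.021,-0.002,0,0,0,0],[-0.042,-0.006,0,0,0,0],[-0.062,-0.012,0,0,0,0],[-0.082,-0.019,0,0,0,0],[-0.1,-0.029,0,0,0,0],[-0.118,-0.04,0,0,0,0],[-0.135,-0.053,0,0,0,0],[-0.15,-0.067,0,0,0,0]]]'
python3 org.py
python3 -m inch '[[[-0.008,-0.008,0,0,0,0],[-0.015,-0.017,0,0,0,0],[-0.022,-0.026,0,0,0,0],[-0.022,-0.026,0,0,0,0]]]'
python3 org.py
```

```text
orange 573 (286, 225, 26, 37)
crank 9.47824310493379 r 45.63601989566629
clock: 16.45
eef_pos: [582.9, 113.4, 149.4]
tcp_rot: [3.14, -0.0, 2.981]
contact_force: [-1.0, 4.8, 7.9]
opening: 0.295
grasp_force: 29.2
orange 430 (276, 225, 36, 37)
crank 10.218310264896068 r 45.50377707380035
clock: 16.83
eef_pos: [586.6, 107.2, 149.4]
tcp_rot: [3.14, 0.0, 2.981]
contact_force: [1.4, 2.9, 7.8]
opening: 0.292
grasp_force: 29.1
orange 408 (276, 225, 36, 37)
crank 10.360368099737137 r 45.4262341774843
```

```bash
python3 -m inch '[[[-0.006,-0.009,0,0,0,0],[-0.012,-0.019,0,0,0,0],[-0.018,-0.029,0,0,0,0],[-0.023,-0.039,0,0,0,0],[-0.027,-0.048,0,0,0,0],[-0.03,-0.056,0,0,0,0],[-0.03,-0.056,0,0,0,0],[-0.03,-0.056,0,0,0,0]]]'
python3 org.py
```

```text
clock: 17.55
eef_pos: [590.7, 95.2, 149.4]
tcp_rot: [3.141, 0.0, 2.981]
contact_force: [1.1, 2.1, 7.4]
opening: 0.294
grasp_force: 29.1
orange 358 (276, 225, 36, 37)
crank 10.641141269175595 r 45.31302430590495
```

```bash
python3 -m inch '[[[0,0,0,0,0,0],[0,0,0,0,0,0],[0,0,0,0,0,0],[0,0,0,0,0,0],[0,0,0,0,0,0]]]' 0.3
python3 org.py
python3 -m inch '[[[0,0,-0.1,0,0,0],[0,0,-0.25,0,0,0],[0,0,-0.45,0,0,0],[0,0,-0.45,0,0,0],[0,0,-0.45,0,0,0]]]'
python3 -m inch '[[[0.2,-1,0,0,0,0],[0.2,-1,0,0,0,0],[0.2,-1,0,0,0,0],[0.2,-1,0,0,0,0],[0.2,-1,0,0,0,0],[0.2,-1,0,0,0,0]]]'
python3 - <<'E'
from h import *
t=r.grab_frame("top")[205:305,250:390]
cv2.imwrite("pics/t7.png",cv2.resize(t,None,fx=5,fy=5,interpolation=cv2.INTER_CUBIC)[:,:,::-1])
E
```

```text
clock: 18.02
eef_pos: [590.0, 94.4, 148.5]
tcp_rot: [-3.141, -0.001, 2.981]
contact_force: [0.3, 0.0, 0.2]
opening: 0.652
grasp_force: 0.0
orange 364 (276, 225, 36, 37)
crank 10.655075169696099 r 44.680602306953254
clock: 18.48
eef_pos: [592.0, 94.7, 241.5]
tcp_rot: [3.14, 0.005, 2.981]
contact_force: [-0.5, -0.6, -0.3]
opening: 0.65
grasp_force: 0.0
clock: 18.98
eef_pos: [515.9, -101.3, 237.5]
tcp_rot: [-3.14, -0.003, 2.978]
contact_force: [-0.5, 0.4, -0.7]
opening: 0.649
grasp_force: 0.0
```

View pics/t7.png

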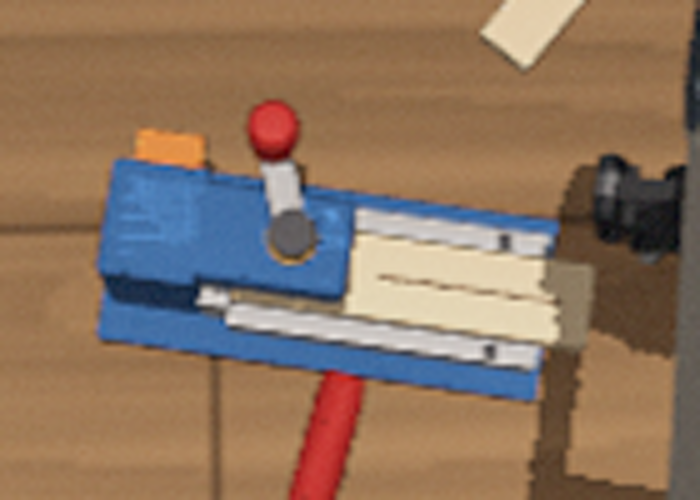

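The orange tab stands out from the spine at (170,147). The handle at (273,130) is where it was left, the blank lies straight in the channel, and the gripper is clear.

```bash
python3 -c "
from rig import r;print(r.sign_off())"
```

```text
the job is handed in; nothing more can be done
None
```

The blank is home against the stop and clamped, the orange tab is out, the handle is released with the arm clear, and the job was handed in at about 19 s of the 72 s allowed; the hand-in returned no verdict, and by crank angle the plate is pressed down about 4.3 mm.

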